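# Snap the orange filter glass into its holder

### The arm

A 7-joint arm with a two-finger parallel gripper is mounted at the origin on a cart in front of the work surface, level with it; the furniture and walls round the work are solid. World frame = base frame: x ahead of the robot, y to its left, z up, the work surface at z = 0. Lengths are in mm, angles in rad, forces in N, time in s.
With the tool pointing down it reaches from about 400 to 875 mm from the base axis. Payload 19.3 kg.
Tool frame: the origin (TCP) lies midway between the tips of the shut fingers; the grasp point (between the pads) lies 19 mm behind it; z points along the fingers, y is the direction in which the jaws open and shut (so a half turn about z gives the same grasp; the last joint's range is limited). The gripper opens to 85 mm and grips with 20 to 120 N. Pads are 22 mm wide; open, the fingers measure 114 mm over their backs; the gripper's body (76 mm by 85 mm) begins 54 mm behind the grasp point. The pads swing forward as they close: fully open they stand 13 mm farther back than shut.
Start: joints at [-1.213, 0.521, -0.036, 1.599, 0.021, 1.021, -0.113], TCP at [259.311, 568.659, 231.291] pointing down, gripper open.
Joint ranges: [-2.91, 2.91], [-0.3, 2.13], [-1.5, 1.42], [0.17, 2.43], [-1.26, 4.41], [0.16, 1.93], [-2.52, 2.52]. Speed limits (rad/s): [1.89, 1.89, 2.39, 2.39, 3.01, 3.01, 3.01].

### API

Orientations are given as [roll, pitch, yaw] about the fixed x, y, z axes, in that order (R = Rz(yaw) Ry(pitch) Rx(roll)).
In Python, from plant import r gives the robot as it stands. The module is installed in compiled form; this text tells all that it offers.
- The arm moves only by the shell command python3 -m jog 'ROWS' [FORCE]. ROWS is JSON, one flat list of numbers, 7 for each row, row after row: the shift along the world's x, y, z in m, then the turn, a rotation vector about the world's x, y, z in rad, then the closure, from 0 (fully open) to 1 (shut). A call has 1 to 10 rows; each row shifts and turns the commanded pose from where the row before left it; what a row does not reach is not made up. A row lasts 1/10 s, in which the tool goes at most 50 mm and 8.59 degrees, less where a joint would pass 70% of its speed; a pose out of reach is approached as far as the arm can. A call with a gripper value outside its range is refused whole. The fingers move at their own pace and stop on an object; FORCE is the grip in N (left out, the last holds). Time passes only in rows, so rows that do not move let the fingers close. It gives the time, the measured TCP pose, the force and the opening at its end, in the units of the state.
- r.get_obs(): the state, without advancing time (a new reading comes with each control period).
- r.capture(name): name is "scene" or "top" or "wrist"; returns a dict with "frame" (384x512x3 uint8, red, green, blue), "intrinsics" (3x3 intrinsics, pixels), "position" and "orientation" of the camera in the world; the wrist camera has in their place "mount" (4x4, takes a point from camera to tool coordinates, whose origin is the TCP and whose axes are the flange's). Camera axes: x right, y down, z forward; pixel columns grow to the right and rows downward; lengths in mm; the calibration is good to about 2 mm. A picture is of the moment at which its call begins: read the wrist's pose just before it. There is no depth.
- r.close_job(): hands the job in, once; it reports no verdict.
The state is a dict: "t": time; "q": joint angles; "dq": joint speeds; "joint_torque": joint torques, N m; "position": TCP position; "eef_rot": TCP orientation; "ft_force": force on the tool from outside, world axes, zero at the start; "wrist_torque": the same for the moment, N m; "opening": finger opening in mm.
Only numpy, scipy, OpenCV 4.12 (cv2) and the standard library are available. Lean on these libraries where they do the work, as an engineer would, in place of code of your own. Each camera call takes 0.05 s, during which the arm holds its last target.

### The job

Take the orange filter glass out of the white drying rack and fit it into the pocket of the metal filter holder: slip one long edge under the holder's fixed lip, then press the opposite edge down gently until the red sprung catch snaps back over it and the glass lies fully home, flat and square. Leave the green and blue glasses standing in the rack and do not disturb the beaker or the dropper bottle.

Things in the scene. Friction and masses are not known exactly. Their poses are not given: they have to be found in the camera images.
- orange_filter: orange rectangular filter glass, 44 x 70 x 8 mm, about 0.12 kg. Own axes: x along the 44 mm side, y along the 70 mm side, z through the 8 mm thickness; the origin is the middle of one 44 x 70 face (z = 0), the other face is at z = 8 mm. Starts standing on a 70 mm edge in one of the rack's three slots; either face may end upward.
- orange_center (a point): centre of the volume of the orange filter glass (4 mm from each face), same axes as the glass.
- rack: fixed white drying rack, 136 (x) x 96 (y) x 24 mm, origin at the centre of its underside. Slots 10 mm wide at x = -42, 0, +42 mm: glasses stand in them with thickness along rack x, long side along y. Slot floor 5 mm above the origin, so a standing glass's top edge is at 49 mm. Notched ribs 20.5 mm high at |y| = 25 to 37 mm, end walls 24 mm high outside; the middle is open for fingers.
- green_filter: green filter glass of the same size and axes as the orange one (same origin), standing in another slot; leave it.
- blue_filter: blue filter glass of the same size and axes as the orange one (same origin), standing in another slot; leave it.
- holder: fixed metal holder, dark base 79 x 92 mm, origin on the underside below the pocket centre. x points toward its lip, to the robot's left (+y) within about 25 degrees. Pocket 45.6 (x) x 72.4 (y) mm, floor (round a window) 6 mm above the origin. Side walls at y = +-36.2 mm reach 15 mm above the origin, flared over the top 4 mm; catch-side wall at x = -22.8 mm, |y| < 15 mm, 13 mm high.
- seat (a point): in the holder, where the centre of the seated glass belongs: 10 mm above the holder's origin (4 mm above the pocket floor); axes of the holder (x toward the lip, z up).
- lip_edge (a point): middle of the lower edge of the holder's fixed lip: 18.8 mm along holder x, 16.5 mm above the holder's origin (10.5 mm over the pocket floor); axes of the holder. The lip overhangs the pocket by 4 mm from the end wall (x = 22.8 mm), is 80 mm long and 4 mm thick, so the glass cannot be dropped in flat.
- catch (a joint): red sprung catch on the holder's side opposite the lip, m; 0 = forward (rest), up to 0.007 as it is pushed back along holder -x. Two noses 12 mm wide at y = +-25 mm project 3.5 mm into the pocket, tips 15.6 mm above the holder's origin, steep ramps above them up to 23.4 mm. The edge of a glass pressed down pushes them back (2 to 4 N spring) and they snap forward over its top.
- beaker: empty clear beaker, 55 mm across, 70 mm high, origin at the centre of its underside; leave it.
- dropper_bottle: small brown dropper bottle with black rubber bulb, 33 mm across, 102 mm high, origin at the centre of its underside; leave it.

How it is judged:
By the outcome, as a careful person would: the job done as asked, in the order asked, and still so for the second after the job is handed in, with the robot touching nothing.
It also fails if it takes over 54 s, if anything falls off the work surface, if the arm or the gripper's body presses on something with over 40 N, if the wrist force passes 120 N, or if a joint passes its speed limit or range.

## Working session

There is one attempt and no reset: what is moved stays moved. The work goes in short steps, Python scripts to look and compute and a shell command to move; the robot and the scene stay as the last step left them, time stands still between calls to the robot, and variables do not carry over. Pictures are saved under pics/ and viewed, and the job is handed in when it is done.

```bash
mkdir -p pics; cat > h.py <<'E'
import numpy as np, cv2
from scipy.spatial.transform import Rotation as R
from plant import r
def st():
    o=r.get_obs(); print({k:np.round(o[k],3).tolist() for k in ("t","q","position","eef_rot","ft_force","wrist_torque","opening")}); return o
def cap(n,f):
    c=r.capture(n); cv2.imwrite('pics/'+f+'.png',cv2.cvtColor(c['frame'],cv2.COLOR_RGB2BGR)); np.save('pics/'+f+'.npy',c,allow_pickle=True); return c
def load(f): return np.load('pics/'+f+'.npy',allow_pickle=True).item()
def crop(f,u0,v0,u1,v1,s,out):
    i=cv2.imread('pics/'+f+'.png')[v0:v1,u0:u1]; cv2.imwrite('pics/'+out+'.png',cv2.resize(i,None,fx=s,fy=s,interpolation=cv2.INTER_CUBIC))
E
python3 - <<'E'
from h import *
o=st()
for n in ("scene","top","wrist"):
    c=cap(n,n+"0"); print(n,np.round(c['intrinsics'],1).tolist(),[ (k,np.round(c[k],4).tolist()) for k in c if k not in('frame','intrinsics')])
E
```

```text
{'t': 0.0, 'q': [-1.213, 0.522, -0.036, 1.6, 0.021, 1.021, -0.113], 'position': [259.18, 568.37, 230.743], 'eef_rot': [-3.14, 0.0, 2.714], 'ft_force': [-0.377, 0.257, -0.797], 'wrist_torque': [-0.002, 0.024, 0.006], 'opening': 85.16}
scene [[435.1, 0.0, 256.7], [0.0, 435.1, 190.8], [0.0, 0.0, 1.0]] [('position', [498.6248, 644.8543, 979.4468]), ('orientation', [-2.5285, -0.0122, -2.9699])]
top [[364.0, 0.0, 258.0], [0.0, 364.0, 195.8], [0.0, 0.0, 1.0]] [('position', [456.2334, 8.0016, 980.2845]), ('orientation', [-2.9518, -0.011, -1.5534])]
wrist [[291.4, 0.0, 252.5], [0.0, 291.4, 194.3], [0.0, 0.0, 1.0]] [('mount', [[0.0006, -0.964, -0.2658, 66.7149], [1.0, 0.0005, 0.0003, 0.4823], [-0.0002, -0.2658, 0.964, -143.901], [0.0, 0.0, 0.0, 1.0]])]
```

View pics/scene0.png

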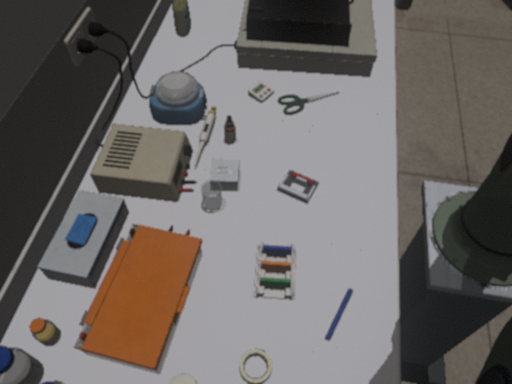

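View pics/top0.png

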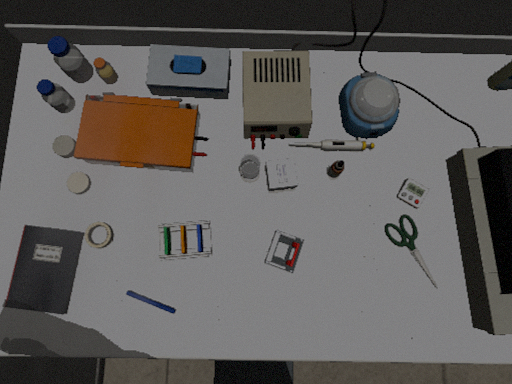

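View pics/wrist0.png

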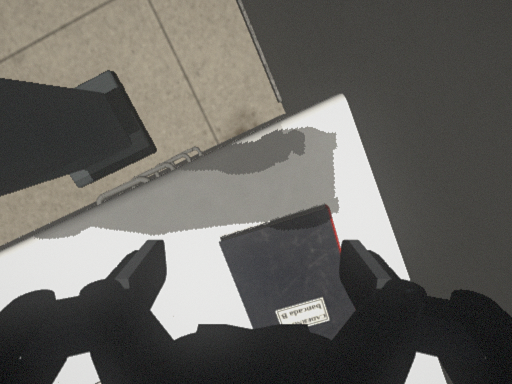

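```bash
python3 - <<'E'
from h import *
crop('top0',150,210,320,285,4.7,'top0c')
crop('scene0',240,160,330,310,4,'scene0c')
E
```

```text
(no output)
```

View pics/top0c.png

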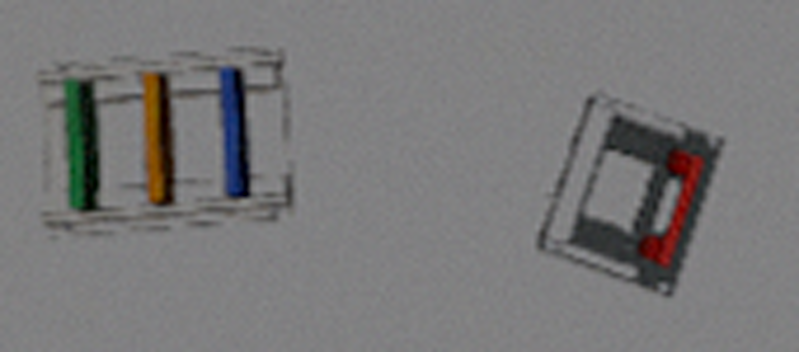

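View pics/scene0c.png

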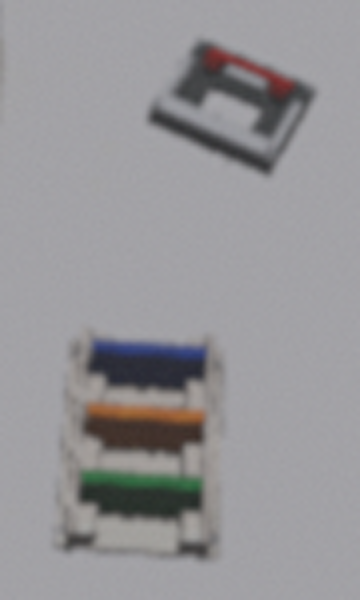

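```bash
cat >> h.py <<'E'
def pose(c,o=None):
    if 'mount' in c:
        M=np.array(c['mount']); T=np.eye(4); T[:3,:3]=R.from_euler('xyz',o['eef_rot']).as_matrix(); T[:3,3]=o['position']; W=T@M; return W[:3,:3],W[:3,3]
    return R.from_euler('xyz',c['orientation']).as_matrix(),np.array(c['position'])
def bp(c,uv,z,o=None):
    Rm,p=pose(c,o); d=Rm@np.linalg.solve(np.array(c['intrinsics']),[uv[0],uv[1],1.]); return p+d*(z-p[2])/d[2]
def pj(c,X,o=None):
    Rm,p=pose(c,o); q=np.array(c['intrinsics'])@(Rm.T@(np.array(X,float)-p)); return q[:2]/q[2]
E
python3 - <<'E'
from h import *
c=load('top0')
f=lambda u,v,z: print((u,v),np.round(bp(c,(150+u/4.7,210+v/4.7),z),1))
for p in ((153,73),(160,203),(76,80),(84,208),(232,68),(240,195)): f(*p,49)
print('holder: lip corners, base corners')
for p in ((592,95),(540,247)): f(*p,20.5)
f(722,137,0);f(670,295,0)
f(685,160,20);f(652,248,20)
c=load('scene0')
f=lambda u,v,z: print((u,v),np.round(bp(c,(240+u/4,160+v/4),z),1))
for p in ((88,410),(205,413)): f(*p,49)
f(150,110,20.5);f(270,160,20.5);f(205,42,6);f(315,92,6)
E
```

```text
(153, 73) [554.  192.5  49. ]
(160, 203) [484.2 184.8  49. ]
(76, 80) [549.4 234.1  49. ]
(84, 208) [480.8 225.4  49. ]
(232, 68) [557.6 149.7  49. ]
(240, 195) [489.2 142.2  49. ]
holder: lip corners, base corners
(592, 95) [549.2 -48.4  20.5]
(540, 247) [464.8 -20.4  20.5]
(722, 137) [ 528.6 -124.1    0. ]
(670, 295) [439.7 -94.3   0. ]
(685, 160) [ 513.9 -100.7   20. ]
(652, 248) [465.3 -82.3  20. ]
(88, 410) [551.9 198.   49. ]
(205, 413) [484.1 187.8  49. ]
(150, 110) [548.7 -42.9  20.5]
(270, 160) [464.3 -16.8  20.5]
(205, 42) [ 519.6 -118.9    6. ]
(315, 92) [438.9 -89.1   6. ]
```

```bash
python3 -m jog '[0.026,-0.038,0,0,0,0.054,0, 0.026,-0.038,0,0,0,0.054,0, 0.026,-0.038,0,0,0,0.054,0, 0.026,-0.038,0,0,0,0.054,0, 0.026,-0.038,0,0,0,0.054,0, 0.026,-0.038,0,0,0,0.054,0, 0.026,-0.038,0,0,0,0.054,0, 0.026,-0.038,0,0,0,0.054,0, 0.026,-0.038,0,0,0,0.054,0, 0.026,-0.038,0,0,0,0.054,0]'; python3 -m jog '[0,0,-0.03,0,0,0,0,0,0,-0.03,0,0,0,0,0,0,0,0,0,0,0,0,0,0,0,0,0,0]'; python3 - <<'E'
from h import *
o=st(); cap('wrist','w1'); np.save('pics/w1o.npy',o)
E
```

```text
t: 1.15
position: [520.1, 186.9, 231.3]
eef_rot: [3.142, 0.0, -3.027]
ft_force: [1.1, 0.9, 0.1]
opening: 85.5
t: 1.55
position: [519.2, 188.8, 171.7]
eef_rot: [-3.141, -0.001, -3.029]
ft_force: [0.2, 0.1, -0.2]
opening: 85.3
{'t': 1.55, 'q': [-0.414, 0.481, -0.057, 1.849, 0.036, 0.813, 1.194], 'position': [519.245, 188.809, 171.704], 'eef_rot': [-3.141, -0.001, -3.029], 'ft_force': [0.172, 0.148, -0.227], 'wrist_torque': [0.006, -0.016, 0.045], 'opening': 85.336}
```

View pics/w1.png

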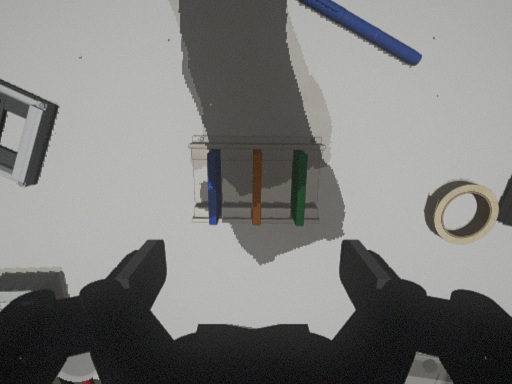

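```bash
python3 - <<'E'
from h import *
crop('w1',180,120,340,240,5,'w1c')
E
```

```text
(no output)
```

View pics/w1c.png

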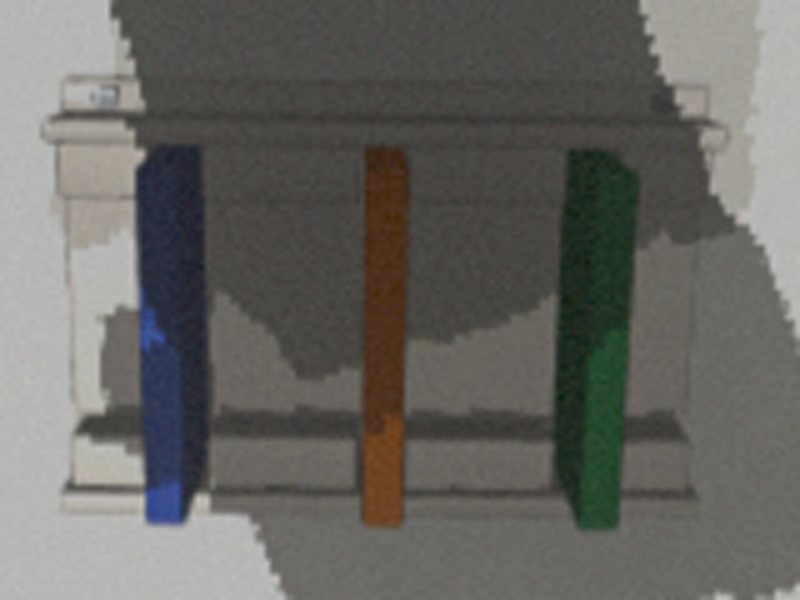

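```bash
python3 - <<'E'
from h import *
c=load('w1');o=np.load('pics/w1o.npy',allow_pickle=True).item()
for n,a,b in (('o',(387,168),(382,525)),('b',(183,172),(165,523)),('g',(588,175),(600,527))):
    A=bp(c,(180+a[0]/5,120+a[1]/5),49,o);B=bp(c,(180+b[0]/5,120+b[1]/5),49,o)
    print(n,A.round(1),B.round(1),((A+B)/2).round(1),np.linalg.norm(A-B),np.degrees(np.arctan2(*(B-A)[[1,0]])))
E
```

```text
o [487.2 189.9  49. ] [556.5 197.1  49. ] [521.9 193.5  49. ] 69.68698768793416 5.929078446533615
b [492.1 152.9  49. ] [560.9 154.9  49. ] [526.5 153.9  49. ] 68.77595170712804 1.676850816759326
g [484.3 226.6  49. ] [552.1 239.5  49. ] [518.2 233.   49. ] 69.01724788435163 10.773645252955175
```

```bash
python3 -m jog '[-0.002,-0.042,0,0,0,0,0.7,-0.002,-0.042,0,0,0,0,0.7,-0.002,-0.042,0,0,0,0,0.7,-0.002,-0.042,0,0,0,0,0.7,-0.002,-0.042,0,0,0,0,0.7,-0.002,-0.042,0,0,0,0,0.7,0,0,0,0,0,0,0.7,0,0,0,0,0,0,0.7]'; python3 - <<'E'
from h import *
o=st(); cap('wrist','w2'); np.save('pics/w2o.npy',o)
crop('w2',170,80,330,240,4,'w2c')
E
```

```text
t: 2.4
position: [508.0, -63.8, 172.7]
eef_rot: [-3.141, 0.002, -3.031]
ft_force: [0.5, 0.7, -0.6]
opening: 25.8
{'t': 2.4, 'q': [0.027, 0.42, -0.024, 1.954, 0.014, 0.765, 1.677], 'position': [507.982, -63.771, 172.708], 'eef_rot': [-3.141, 0.002, -3.031], 'ft_force': [0.486, 0.713, -0.602], 'wrist_torque': [0.073, 0.062, 0.018], 'opening': 25.798}
```

View pics/w2.png

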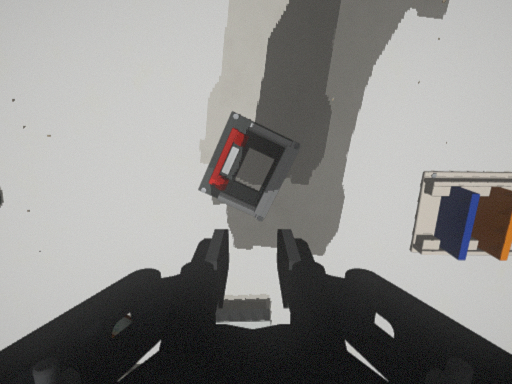

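View pics/w2c.png

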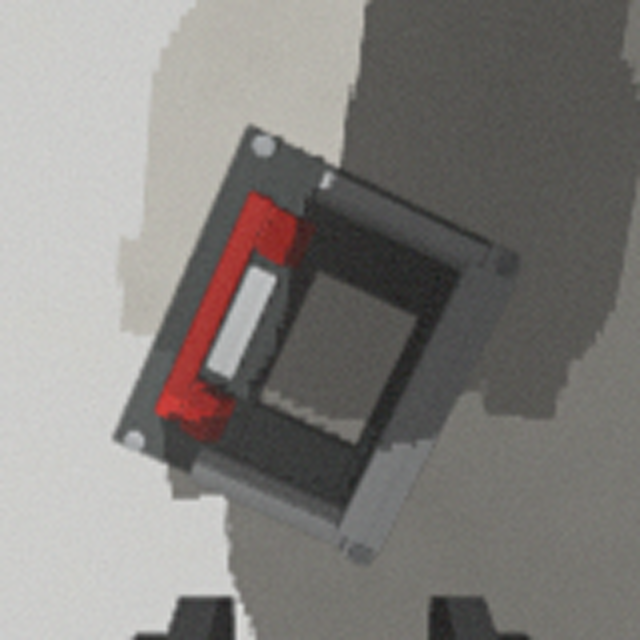

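```bash
python3 - <<'E'
from h import *
c=load('w2');o=np.load('pics/w2o.npy',allow_pickle=True).item()
g=lambda p,z: bp(c,(170+p[0]/4,80+p[1]/4),z,o)
B=[g((250,126),6),g((114,438),6)]
print('base',[x.round(1) for x in B],np.linalg.norm(B[0]-B[1]))
L=[g((519,262),20.5),g((370,566),20.5)]
print('lip outer',[x.round(1) for x in L],np.linalg.norm(L[0]-L[1]))
Li=[g((466,262),20.5),g((340,528),20.5)]
print('lip inner',[x.round(1) for x in Li],np.linalg.norm(Li[0]-Li[1]))
W=[g(p,6) for p in((315,270),(418,318),(360,445),(260,398))]
print('win',[x.round(1) for x in W],np.mean(W,0))
d=lambda v: np.degrees(np.arctan2(v[1],v[0]))
for P in (B,L,Li,[W[0],W[3]],[W[1],W[2]]): print('ang',d(P[1]-P[0]))
a=np.radians(d(L[1]-L[0])+90); ex=np.array([np.cos(a),np.sin(a),0])
C=np.mean(W,0)
for P in (B,L,Li): print('x along lip dir rel. window centre',[(ex@(p-C)).round(1) for p in P],[(np.cross([0,0,1],ex)@(p-C)).round(1) for p in P])
E
```

```text
base [array([442. , -91.5,   6. ]), array([ 528.4, -121.1,    6. ])] 91.29745213336736
lip outer [array([467.3, -20.2,  20.5]), array([552.4, -47.7,  20.5])] 89.46367821375519
lip inner [array([468.8, -33.5,  20.5]), array([542.6, -57. ,  20.5])] 77.43130750459544
win [array([476.6, -71. ,   6. ]), array([486.3, -42.3,   6. ]), array([522.9, -53.6,   6. ]), array([512.8, -82.2,   6. ])] [499.63790025 -62.27141261   6.        ]
ang -18.870599821457933
ang -17.88938519776895
ang -17.679378155239185
ang -17.178310061409057
ang -17.104525734790077
x along lip dir rel. window centre [np.float64(-45.5), np.float64(-47.1)] [np.float64(45.8), np.float64(-45.5)]
x along lip dir rel. window centre [np.float64(30.1), np.float64(30.1)] [np.float64(43.7), np.float64(-45.8)]
x along lip dir rel. window centre [np.float64(17.9), np.float64(18.2)] [np.float64(38.2), np.float64(-39.2)]
```

```bash
python3 -m jog '[0.0025,0.0428,0,0,0,-0.007,0.7,0.0025,0.0428,0,0,0,0,0.7,0.0025,0.0428,0,0,0,0,0.7,0.0024,0.0428,0,0,0,0,0.7,0.0024,0.0428,0,0,0,0,0.7,0.0024,0.0428,0,0,0,0,0.7,0,0,-0.035,0,0,0,0.7,0,0,-0.035,0,0,0,0.7,0,0,-0.035,0,0,0,0.7,0,0,0,0,0,0,0.7]'; python3 - <<'E'
from h import *
o=st(); cap('wrist','w3'); np.save('pics/w3o.npy',o)
c=load('w3')
for X in ((487.2,189.9,49),(556.5,197.1,49)): print(pj(c,X,o))
E
```

```text
t: 3.45
position: [519.5, 194.5, 63.4]
eef_rot: [-3.14, -0.005, -3.034]
ft_force: [0.1, -0.8, 0.1]
opening: 25.7
{'t': 3.45, 'q': [-0.427, 0.65, -0.052, 1.903, 0.055, 0.595, 1.164], 'position': [519.487, 194.489, 63.352], 'eef_rot': [-3.14, -0.005, -3.034], 'ft_force': [0.104, -0.831, 0.056], 'wrist_torque': [0.006, 0.037, -0.023], 'opening': 25.736}
[250.23886891 177.56888297]
[249.89877847 288.19834917]
```

View pics/w3.png

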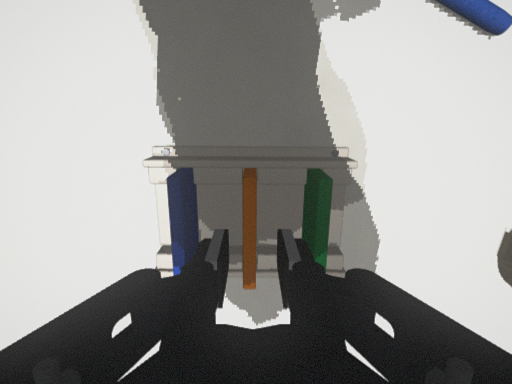

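```bash
python3 -m jog '[0,0,-0.011,0,0,0,0.7,0,0,-0.011,0,0,0,0.7,0,0,-0.01,0,0,0,0.7,0,0,0,0,0,0,0.7,0,0,0,0,0,0,0.7]'
```

```text
t: 4.0
position: [522.1, 193.4, 34.3]
eef_rot: [-3.141, -0.0, -3.037]
ft_force: [-0.3, -0.2, 0.6]
opening: 25.7
```

```bash
python3 -m jog '[0,0,0,0,0,0,0.8,0,0,0,0,0,0,0.9,0,0,0,0,0,0,1,0,0,0,0,0,0,1,0,0,0,0,0,0,1]' 40;  python3 - <<'E'
from h import *
o=st(); cap('wrist','w4'); np.save('pics/w4o.npy',o)
E
```

```text
t: 4.5
position: [522.3, 193.4, 34.7]
eef_rot: [3.142, 0.001, -3.037]
ft_force: [-1.3, -1.0, 6.6]
opening: 6.7
{'t': 4.5, 'q': [-0.427, 0.699, -0.048, 1.911, 0.061, 0.533, 1.159], 'position': [522.274, 193.389, 34.746], 'eef_rot': [3.142, 0.001, -3.037], 'ft_force': [-1.262, -0.991, 6.559], 'wrist_torque': [-0.335, 0.204, -0.04], 'opening': 6.703}
```

View pics/w4.png

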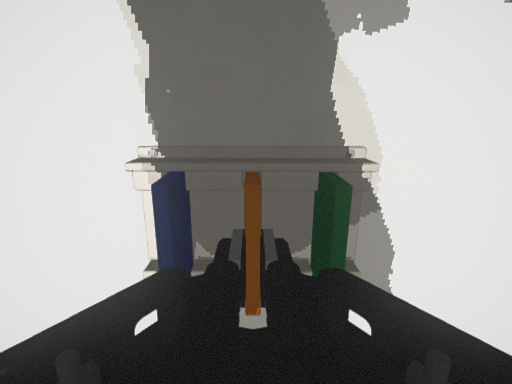

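```bash
python3 -m jog '[0,0,0.01,0,0,0,1,0,0,0.02,0,0,0,1,0,0,0.03,0,0,0,1,0,0,0.03,0,0,0,1,0,0,0.03,0,0,0,1,0,0,0.02,0,0,0,1,0,0,0.0,0,0,0,1,0,0,0.0,0,0,0,1]';  python3 - <<'E'
from h import *
o=st(); cap('wrist','w5'); cap('scene','s5');cap('top','t5');np.save('pics/w5o.npy',o)
crop('s5',200,150,360,310,4,'s5c')
E
```

```text
t: 5.35
position: [521.9, 193.5, 174.5]
eef_rot: [3.141, 0.001, -3.036]
ft_force: [0.4, 0.1, -2.8]
opening: 6.7
{'t': 5.35, 'q': [-0.419, 0.483, -0.058, 1.837, 0.037, 0.822, 1.181], 'position': [521.901, 193.468, 174.522], 'eef_rot': [3.141, 0.001, -3.036], 'ft_force': [0.409, 0.132, -2.751], 'wrist_torque': [-0.009, 0.031, 0.015], 'opening': 6.739}
```

View pics/w5.png

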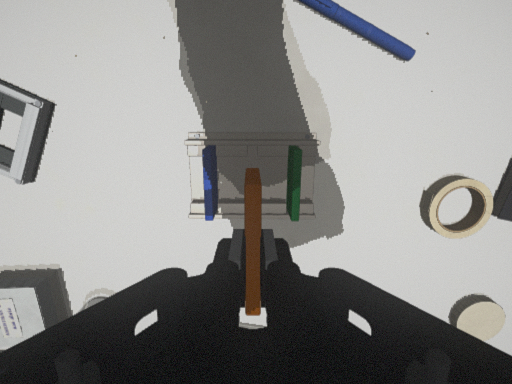

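View pics/s5c.png

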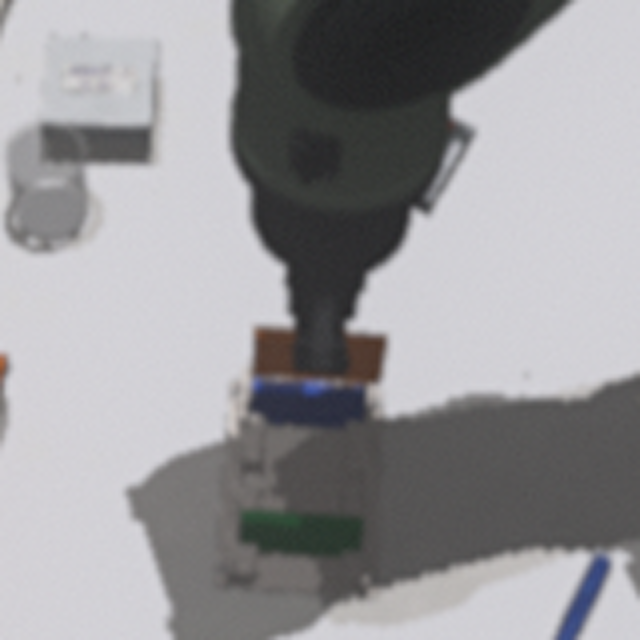

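```bash
python3 -m jog '[-0.0046,-0.0377,0,0,0,-0.053,1,-0.0046,-0.0377,0,0,0,-0.053,1,-0.0046,-0.0377,0,0,0,-0.053,1,-0.0046,-0.0377,0,0,0,-0.053,1,-0.0046,-0.0377,0,0,0,-0.053,1,-0.0046,-0.0377,0,0,0,-0.053,1,-0.0046,-0.0377,0,0,0,-0.053,1,-0.0046,-0.0377,0,0,0,-0.053,1,0,0,0,0,0,0,1]'; python3 -m jog '[0,0,0,0.114,-0.0368,0,1,0,0,0,0.114,-0.0368,0,1,0,0,0,0.114,-0.0368,0,1,0,0,0,0.114,-0.0368,0,1,0,0,0,0.114,-0.0368,0,1,0,0,0,0.114,-0.0368,0,1,0,0,0,0.114,-0.0368,0,1,0,0,0,0,0,0,1,0,0,0,0,0,0,1]'
python3 - <<'E'
from h import *
o=st(); Rm=R.from_euler('xyz',o['eef_rot']).as_matrix(); print(Rm.round(3)); print('dip',np.degrees(np.arcsin(-Rm[2,2])),'az of z',np.degrees(np.arctan2(Rm[1,2],Rm[0,2])))
E
```

```text
t: 6.4
position: [483.8, -113.0, 173.7]
eef_rot: [-3.139, -0.001, 2.815]
ft_force: [0.8, 1.5, -2.0]
opening: 6.8
t: 7.3
position: [484.9, -108.1, 173.4]
eef_rot: [2.308, -0.007, 2.824]
ft_force: [0.2, 0.4, -1.8]
opening: 6.7
{'t': 7.3, 'q': [0.806, 0.633, -0.309, 1.954, -0.79, 0.971, 2.376], 'position': [484.857, -108.137, 173.379], 'eef_rot': [2.308, -0.007, 2.824], 'ft_force': [0.239, 0.356, -1.798], 'wrist_torque': [-0.951, 0.272, -0.021], 'opening': 6.685}
[[-0.95   0.215  0.226]
 [ 0.312  0.637  0.705]
 [ 0.007  0.74  -0.672]]
dip 42.22895206186602 az of z 72.2002933973315
```

```bash
python3 -m jog '[0,0,-0.03,0,0,0,1,0,0,-0.03,0,0,0,1,0,0,-0.03,0,0,0,1,0,0,-0.014,0,0,0,1,0,0,0,0,0,0,1,0,0,0,0,0,0,1]'
python3 - <<'E'
from h import *
o=st(); Rm=R.from_euler('xyz',o['eef_rot']).as_matrix(); print('dip',np.degrees(np.arcsin(-Rm[2,2])),'az of z',np.degrees(np.arctan2(Rm[1,2],Rm[0,2])))
for n in ('wrist','scene','top'): cap(n,n+'6')
np.save('pics/w6o.npy',o)
crop('scene6',240,120,360,220,6,'s6c');crop('top6',240,200,360,300,6,'t6c')
E
```

```text
t: 7.9
position: [485.6, -107.4, 71.1]
eef_rot: [2.308, -0.004, 2.827]
ft_force: [-0.2, -0.1, -2.4]
opening: 6.7
{'t': 7.9, 'q': [0.855, 0.832, -0.381, 1.962, -0.778, 0.791, 2.484], 'position': [485.645, -107.383, 71.107], 'eef_rot': [2.308, -0.004, 2.827], 'ft_force': [-0.187, -0.1, -2.395], 'wrist_torque': [-0.963, 0.299, 0.026], 'opening': 6.685}
dip 42.22032209279357 az of z 72.20509069302065
```

View pics/wrist6.png

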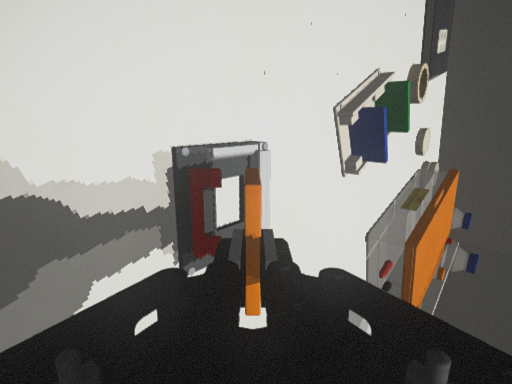

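View pics/s6c.png

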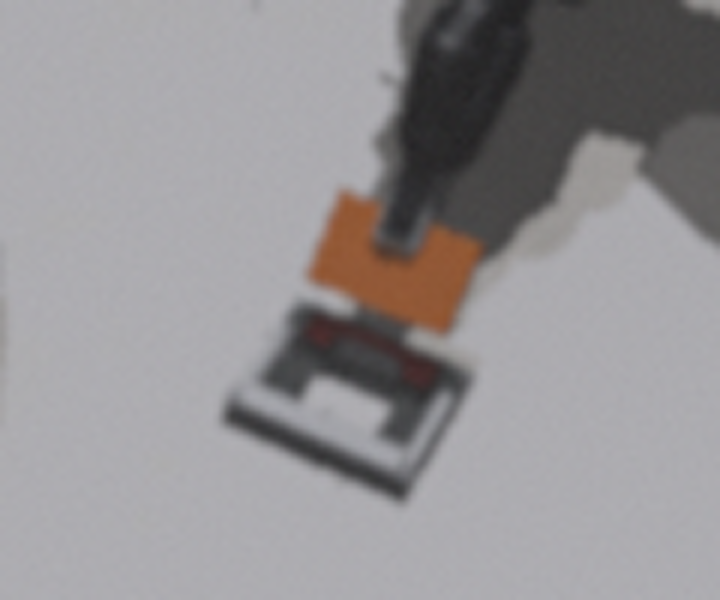

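View pics/t6c.png

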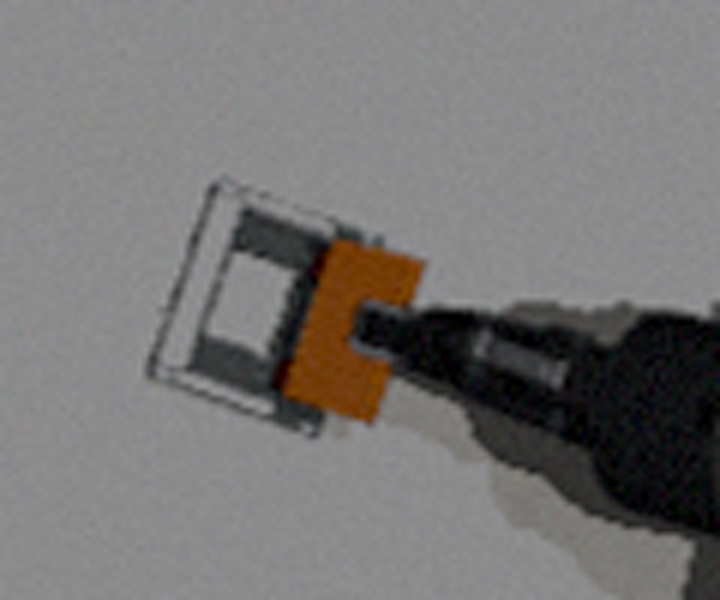

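```bash
python3 - <<'E'
from h import *
o=np.load('pics/w6o.npy',allow_pickle=True).item(); Rm=R.from_euler('xyz',o['eef_rot']).as_matrix(); T=np.array(o['position'])
C=np.array([500,-62.6,0]); a=np.radians(72.1); H=np.array([[np.cos(a),-np.sin(a),0],[np.sin(a),np.cos(a),0],[0,0,1]])
up=1 if Rm[2,1]>0 else -1
G=lambda x,y,s: T+Rm@[x,up*4*s,y]
for n,u0,v0 in (('top6',240,200),('scene6',240,120)):
    c=load(n); f=lambda X:((pj(c,X)-[u0,v0])*6).round(0)
    print(n,'lead',f(G(35,29,1)),f(G(-35,29,1)),'trail',f(G(35,-15,1)),f(G(-35,-15,1)))
    print(' lip outer corners(30.1,+-45,20.5)',f(C+H@[30.1,44.7,20.5]),f(C+H@[30.1,-44.7,20.5]),'base catch',f(C+H@[-46.3,46,6]),f(C+H@[-46.3,-46,6]), 'lip inner',f(C+H@[18.8,40,20.5]),f(C+H@[18.8,-40,20.5]))
c=load('wrist6'); f=lambda X:pj(c,X,o).round(0)
print('wrist lip outer',f(C+H@[30.1,44.7,20.5]),f(C+H@[30.1,-44.7,20.5]),'base catch',f(C+H@[-46.3,46,6]),f(C+H@[-46.3,-46,6]),'trail top',f(G(35,-15,1)),f(G(-35,-15,1)),f(G(35,-15,-1)),f(G(-35,-15,-1)))
E
```

```text
top6 lead [279. 389.] [331. 230.] trail [363. 415.] [415. 250.]
 lip outer corners(30.1,+-45,20.5) [149. 371.] [214. 175.] base catch [313. 431.] [376. 232.] lip inner [177. 369.] [235. 194.]
scene6 lead [437. 334.] [295. 276.] trail [474. 242.] [330. 185.]
 lip outer corners(30.1,+-45,20.5) [400. 473.] [220. 396.] base catch [467. 371.] [287. 297.] lip inner [401. 450.] [240. 382.]
wrist lip outer [269. 143.] [268. 246.] base catch [175. 148.] [185. 276.] trail top [258. 187.] [258. 318.] [241. 187.] [242. 318.]
```

```bash
python3 -m jog '[0.0036,0.0076,-0.0075,0,0,0,1,0.0026,0.0079,-0.0075,0,0,0,1,0,0,0,0,0,0,1]'
python3 - <<'E'
from h import *
o=st(); Rm=R.from_euler('xyz',o['eef_rot']).as_matrix(); print('dip',np.degrees(np.arcsin(-Rm[2,2])),'az of z',np.degrees(np.arctan2(Rm[1,2],Rm[0,2])))
E
```

```text
t: 8.35
position: [491.2, -90.7, 54.6]
eef_rot: [2.305, -0.006, 2.827]
ft_force: [-0.2, -0.1, -0.5]
opening: 6.4
{'t': 8.35, 'q': [0.85, 0.869, -0.416, 1.971, -0.788, 0.735, 2.489], 'position': [491.199, -90.748, 54.569], 'eef_rot': [2.305, -0.006, 2.827], 'ft_force': [-0.248, -0.106, -0.535], 'wrist_torque': [-0.98, 0.316, -0.026], 'opening': 6.439}
dip 42.066266268392056 az of z 72.29540868806453
```

```bash
python3 -m jog '[0.0026,0.0079,-0.0075,0,0,0,1,0.0026,0.0079,-0.0075,0,0,0,1,0,0,0,0,0,0,1,0,0,0,0,0,0,1]'
python3 - <<'E'
from h import *
o=st(); Rm=R.from_euler('xyz',o['eef_rot']).as_matrix(); print('dip',np.degrees(np.arcsin(-Rm[2,2])),'az of z',np.degrees(np.arctan2(Rm[1,2],Rm[0,2])))
for n in ('wrist','scene','top'): cap(n,n+'7')
np.save('pics/w7o.npy',o)
crop('scene7',260,150,340,220,8,'s7c');crop('top7',250,220,330,290,8,'t7c');crop('wrist7',160,100,300,240,4,'w7c')
T=np.array(o['position'])
C=np.array([500,-62.6,0]); a=np.radians(72.1); H=np.array([[np.cos(a),-np.sin(a),0],[np.sin(a),np.cos(a),0],[0,0,1]])
print('TCP in holder',H.T@(T-C))
up=1 if Rm[2,1]>0 else -1
G=lambda x,y,s: T+Rm@[x,up*4*s,y]
for n,u0,v0 in (('top7',250,220),('scene7',260,150)):
    c=load(n); f=lambda X:((pj(c,X)-[u0,v0]+.5)*8-.5).round(0)
    print(n,'lead',f(G(35,29,1)),f(G(-35,29,1)),'trail',f(G(35,-15,1)),f(G(-35,-15,1)))
    print(' lip outer',f(C+H@[30.1,44.7,20.5]),f(C+H@[30.1,-44.7,20.5]),'base catch',f(C+H@[-46.3,46,6]),f(C+H@[-46.3,-46,6]), 'lip inner',f(C+H@[18.8,40,20.5]),f(C+H@[18.8,-40,20.5]))
E
```

```text
t: 8.75
position: [496.4, -76.6, 40.0]
eef_rot: [2.306, -0.006, 2.825]
ft_force: [-0.3, -0.2, -1.4]
opening: 6.8
{'t': 8.75, 'q': [0.847, 0.901, -0.448, 1.979, -0.795, 0.681, 2.491], 'position': [496.43, -76.58, 40.005], 'eef_rot': [2.306, -0.006, 2.825], 'ft_force': [-0.3, -0.21, -1.374], 'wrist_torque': [-1.003, 0.318, -0.036], 'opening': 6.847}
dip 42.114453068146176 az of z 72.17537917968998
TCP in holder [-14.40101437  -0.89935128  40.00523418]
top7 lead [192. 327.] [260. 122.] trail [296. 360.] [365. 148.]
 lip outer [122. 338.] [209.  77.] base catch [340. 419.] [425. 152.] lip inner [160. 335.] [237. 102.]
scene7 lead [374. 332.] [187. 253.] trail [423. 211.] [234. 133.]
 lip outer [377. 394.] [137. 291.] base catch [466. 258.] [226. 159.] lip inner [378. 364.] [164. 273.]
```

View pics/w7c.png

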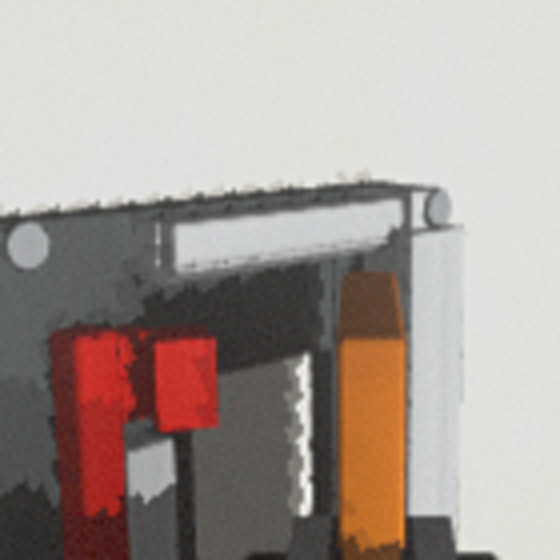

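View pics/s7c.png

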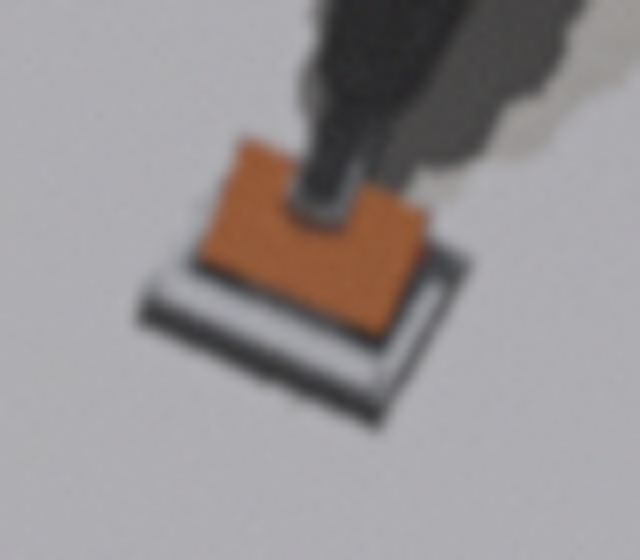

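View pics/t7c.png

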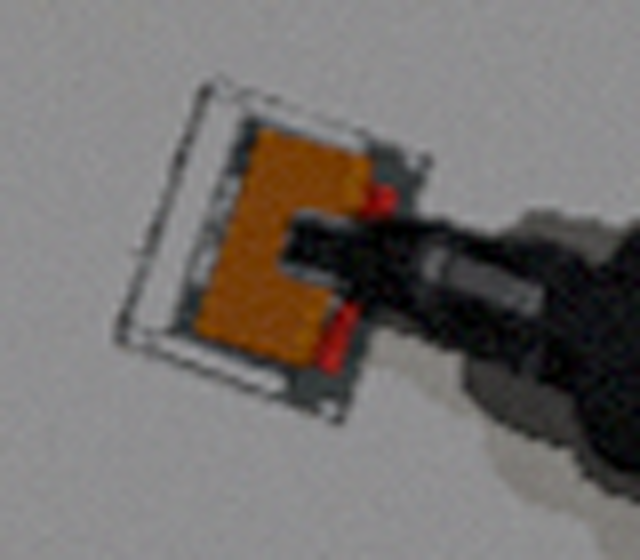

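```bash
python3 -m jog '[0.0012,0.0035,-0.0033,0,0,0,1,0.0011,0.0035,-0.0033,0,0,0,1,0,0,0,0,0,0,1]'
python3 -m jog '[0.0011,0.0035,-0.0033,0,0,0,1,0,0,0,0,0,0,1,0,0,0,0,0,0,1]'
python3 - <<'E'
from h import *
o=st(); Rm=R.from_euler('xyz',o['eef_rot']).as_matrix(); print('dip',np.degrees(np.arcsin(-Rm[2,2])),'az of z',np.degrees(np.arctan2(Rm[1,2],Rm[0,2])))
for n in ('wrist','scene','top'): cap(n,n+'8')
np.save('pics/w8o.npy',o)
crop('scene8',260,150,340,220,8,'s8c');crop('top8',250,220,330,290,8,'t8c');crop('wrist8',160,100,300,240,4,'w8c')
T=np.array(o['position'])
C=np.array([500,-62.6,0]); a=np.radians(72.1); H=np.array([[np.cos(a),-np.sin(a),0],[np.sin(a),np.cos(a),0],[0,0,1]])
print('TCP in holder',H.T@(T-C))
E
```

```text
t: 9.2
position: [498.8, -69.4, 33.2]
eef_rot: [2.306, -0.005, 2.825]
ft_force: [-0.5, -0.4, -2.8]
opening: 7.0
t: 9.5
position: [500.0, -66.4, 30.1]
eef_rot: [2.307, -0.005, 2.825]
ft_force: [-0.2, -2.0, -1.7]
opening: 6.7
{'t': 9.5, 'q': [0.843, 0.924, -0.471, 1.983, -0.798, 0.643, 2.493], 'position': [500.017, -66.434, 30.098], 'eef_rot': [2.307, -0.005, 2.825], 'ft_force': [-0.198, -2.023, -1.663], 'wrist_torque': [-1.563, 0.464, -0.19], 'opening': 6.656}
dip 42.15947410454024 az of z 72.1180436213421
TCP in holder [-3.64361594 -1.19425767 30.09833649]
```

View pics/w8c.png

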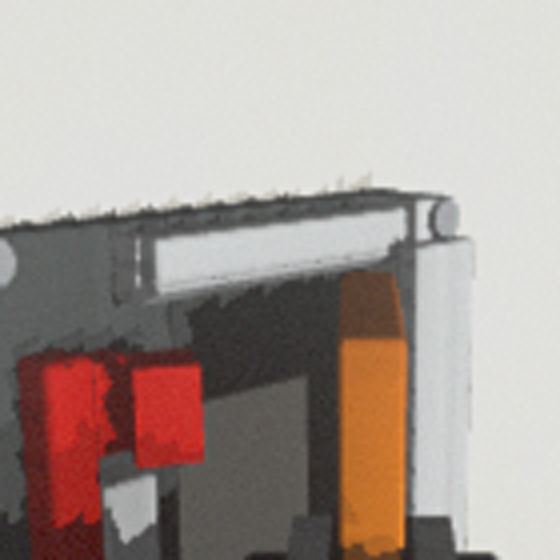

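View pics/s8c.png

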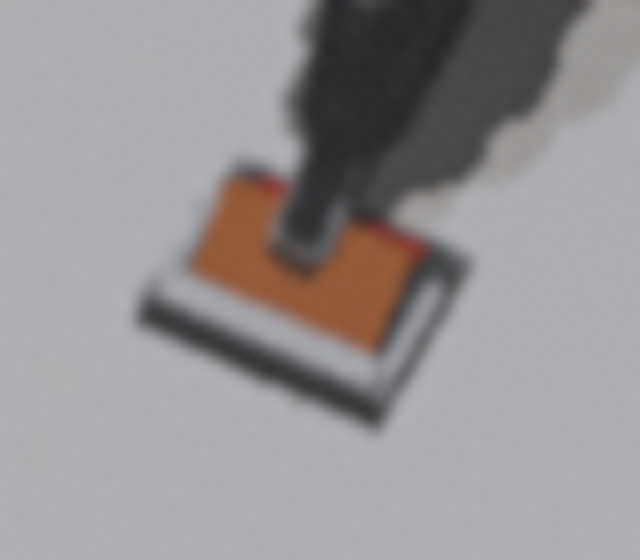

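View pics/t8c.png

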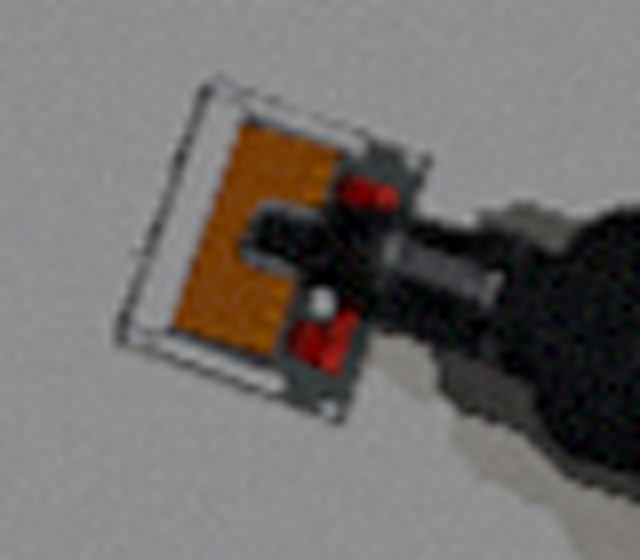

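```bash
python3 -m jog '[0,0,-0.001,0,0,0,1,0,0,0,0,0,0,1,0,0,0,0,0,0,1]'
python3 -m jog '[0.0003,0.00095,0,0,0,0,1,0,0,0,0,0,0,1,0,0,0,0,0,0,1]'
python3 - <<'E'
from h import *
o=st(); T=np.array(o['position'])
C=np.array([500,-62.6,0]); a=np.radians(72.1); H=np.array([[np.cos(a),-np.sin(a),0],[np.sin(a),np.cos(a),0],[0,0,1]])
print('TCP in holder',H.T@(T-C), 'F in holder',H.T@np.array(o['ft_force']))
E
```

```text
t: 9.95
position: [499.9, -66.4, 29.3]
eef_rot: [2.306, -0.005, 2.825]
ft_force: [-0.1, -3.0, -1.3]
opening: 6.9
t: 10.25
position: [500.1, -66.2, 29.2]
eef_rot: [2.307, -0.005, 2.824]
ft_force: [-5.9, -11.2, 3.7]
opening: 6.8
{'t': 10.25, 'q': [0.844, 0.925, -0.472, 1.984, -0.798, 0.64, 2.493], 'position': [500.094, -66.158, 29.249], 'eef_rot': [2.307, -0.005, 2.824], 'ft_force': [-5.893, -11.235, 3.709], 'wrist_torque': [-1.611, 0.792, 0.268], 'opening': 6.832}
TCP in holder [-3.356753   -1.1825074  29.24919593] F in holder [-12.50220528   2.15505813   3.7087033 ]
```

```bash
python3 -m jog '[-0.0003,-0.001,0,0,0,0,1,-0.0003,-0.0009,-0.001,0.05,-0.016,0,1,-0.0003,-0.0009,-0.0011,0.05,-0.016,0,1,0,0,0,0,0,0,1,0,0,0,0,0,0,1]'
cat >> h.py <<'E'
C=np.array([500,-62.6,0]); a=np.radians(72.1); H=np.array([[np.cos(a),-np.sin(a),0],[np.sin(a),np.cos(a),0],[0,0,1]])
def hs():
    o=r.get_obs();T=np.array(o['position']); Rm=R.from_euler('xyz',o['eef_rot']).as_matrix()
    print('t',o['t'],'q7',o['q'][6],'op',o['opening'],'dip',np.degrees(np.arcsin(-Rm[2,2])).round(2),'az',np.degrees(np.arctan2(Rm[1,2],Rm[0,2])).round(2),'TCPh',(H.T@(T-C)).round(2),'Fh',(H.T@np.array(o['ft_force'])).round(2),'lead',(H.T@(T+29*Rm[:,2]-C)).round(2))
    return o
E
python3 -c "
from h import *
hs()"
```

```text
t: 10.75
position: [499.3, -68.0, 27.2]
eef_rot: [2.202, -0.006, 2.825]
ft_force: [-1.8, -3.3, -1.6]
opening: 6.4
t 10.75 q7 2.4966587708278154 op 6.444590064326422 dip 36.14 az 72.14 TCPh [-5.33 -1.02 27.21] Fh [-3.7   0.73 -1.58] lead [18.09 -1.   10.11]
```

```bash
python3 -m jog '[0,0,0.001,0,0,0,1,0,0,0,0,0,0,1]'; python3 -c "
from h import *
hs()";python3 -m jog '[0,0,0.001,0,0,0,1,0,0,0,0,0,0,1]'; python3 -c "
from h import *
hs()"
```

```text
t: 10.95
position: [499.4, -68.0, 28.4]
eef_rot: [2.203, -0.005, 2.827]
ft_force: [-1.1, -2.2, -3.4]
opening: 6.8
t 10.95 q7 2.495515344517305 op 6.7688065330301415 dip 36.22 az 72.17 TCPh [-5.3  -1.09 28.44] Fh [-2.45  0.32 -3.42] lead [18.1  -1.06 11.3 ]
t: 11.15
position: [499.3, -68.2, 29.1]
eef_rot: [2.203, -0.006, 2.826]
ft_force: [-0.2, -1.0, -8.0]
opening: 6.8
t 11.15 q7 2.4944920714281236 op 6.835521375125214 dip 36.19 az 72.16 TCPh [-5.5  -1.06 29.12] Fh [-0.96 -0.13 -7.98] lead [17.9  -1.04 12.  ]
```

```bash
python3 -m jog '[0,0,-0.002,0,0,0,1,0,0,0,0,0,0,0.95,0,0,0,0,0,0,0.9,0,0,0,0,0,0,0.86,0,0,0,0,0,0,0.86,0,0,0,0,0,0,0.86]'; python3 - <<'E'
from h import *
o=hs()
for n in ('wrist','scene','top'): cap(n,n+'9')
crop('scene9',260,150,340,220,8,'s9c');crop('top9',250,220,330,290,8,'t9c')
i=cv2.imread('pics/wrist9.png'); 
crop('wrist9',100,100,360,330,3,'w9c')
E
```

```text
t: 11.75
position: [499.3, -67.9, 27.3]
eef_rot: [2.201, -0.006, 2.826]
ft_force: [-0.0, 0.1, 0.2]
opening: 11.6
t 11.75 q7 2.4947508322437697 op 11.603644065534708 dip 36.1 az 72.17 TCPh [-5.28 -1.01 27.34] Fh [0.14 0.05 0.17] lead [18.15 -0.99 10.25]
```

View pics/w9c.png

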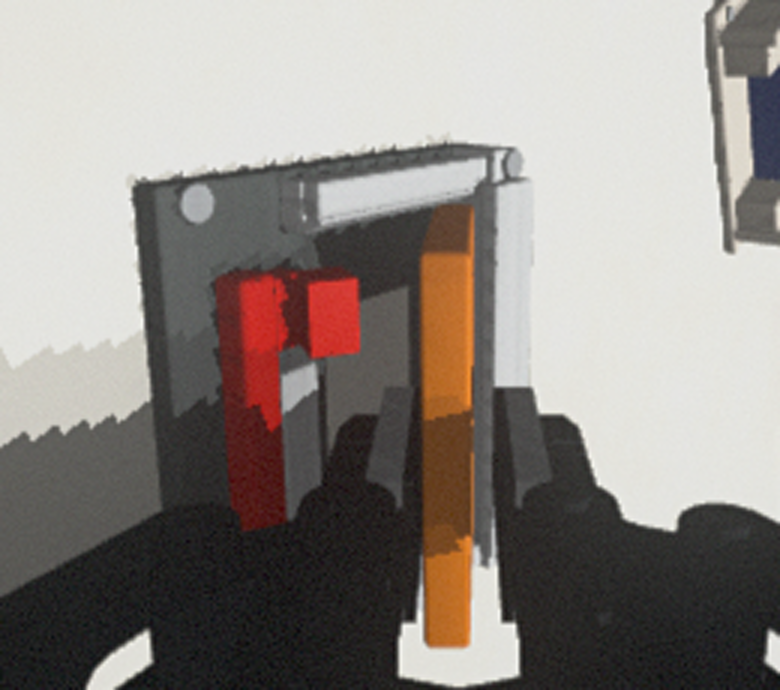

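View pics/s9c.png

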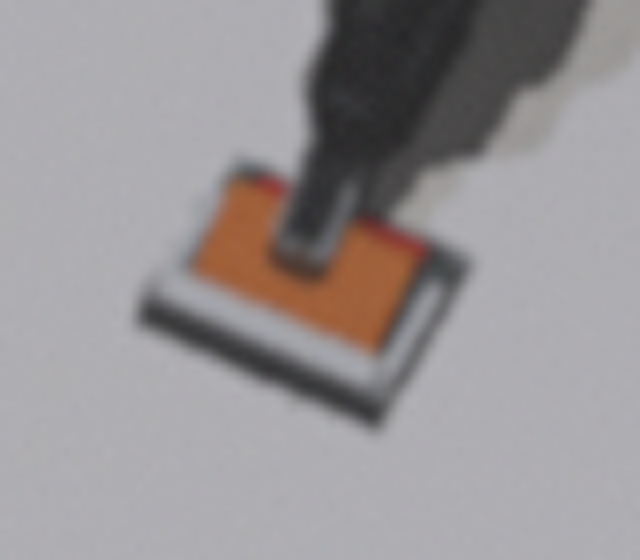

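```bash
python3 -m jog '[0,0,-0.002,0,0,0,0.86,0,0,-0.001,0,0,0,0.86,0,0,0,0,0,0,0.86]'; python3 -m jog '[0,0,-0.002,0,0,0,0.86,0,0,-0.001,0,0,0,0.86,0,0,0,0,0,0,0.86]';  python3 - <<'E'
from h import *
o=hs()
for n in ('wrist','scene','top'): cap(n,n+'10')
crop('scene10',260,150,340,220,8,'s10c');crop('top10',250,220,330,290,8,'t10c')
crop('wrist10',100,100,360,330,3,'w10c')
E
```

```text
t: 12.2
position: [499.3, -68.2, 24.0]
eef_rot: [2.201, -0.006, 2.826]
ft_force: [0.1, -1.1, -0.5]
opening: 12.0
t: 12.5
position: [499.5, -68.0, 21.9]
eef_rot: [2.2, -0.005, 2.826]
ft_force: [-2.5, -3.8, 13.3]
opening: 11.8
t 12.5 q7 2.495432502240092 op 11.755944942383193 dip 36.05 az 72.15 TCPh [-5.3  -1.24 21.91] Fh [-4.41  1.17 13.26] lead [18.14 -1.22  4.85]
```

View pics/w10c.png

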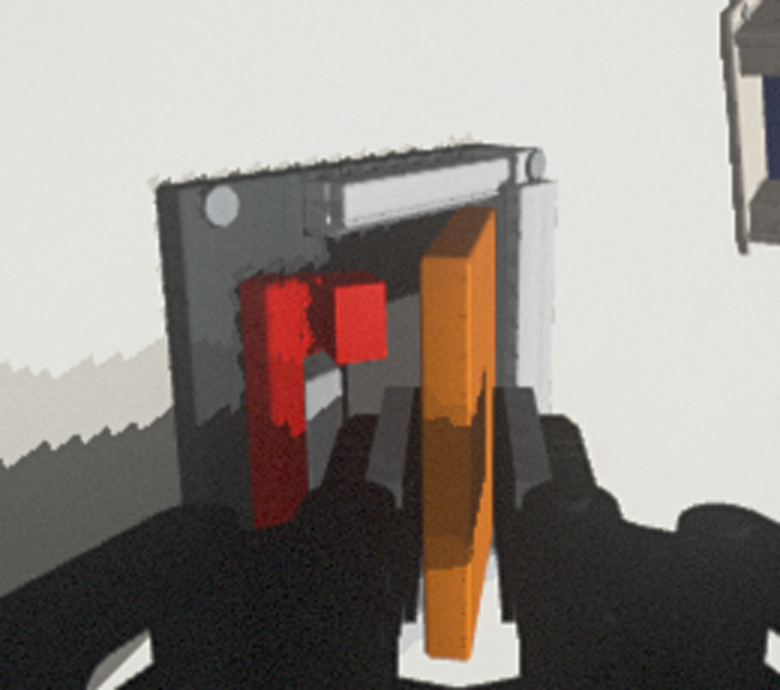

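View pics/t10c.png

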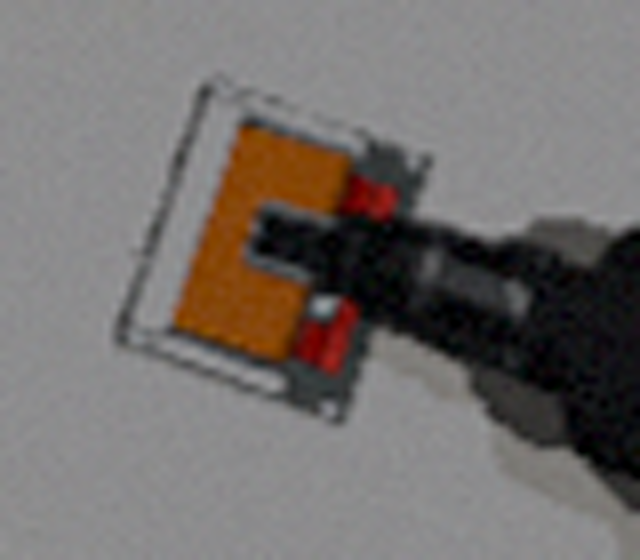

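```bash
python3 -m jog '[0,0,0.0015,0,0,0,0.83,0,0,0,0,0,0,0.82,0,0,0,0,0,0,0.82]';python3 -c "
from h import *
hs()"; python3 -m jog '[-0.001,-0.0031,0.0024,0,0,0,0.82,-0.001,-0.0031,0.0024,0,0,0,0.82,0,0,0,0,0,0,0.82]';  python3 - <<'E'
from h import *
o=hs()
for n in ('wrist','scene','top'): cap(n,n+'11')
crop('wrist11',100,100,360,330,3,'w11c')
E
```

```text
t: 12.95
position: [499.6, -67.4, 23.5]
eef_rot: [2.2, -0.006, 2.827]
ft_force: [1.1, 1.2, 9.1]
opening: 15.2
t 12.95 q7 2.4938137343884135 op 15.245475731396198 dip 36.03 az 72.18 TCPh [-4.73 -1.13 23.49] Fh [ 1.44 -0.69  9.1 ] lead [18.73 -1.09  6.43]
t: 13.25
position: [497.3, -75.2, 27.5]
eef_rot: [2.202, -0.006, 2.825]
ft_force: [-0.7, -0.8, 0.5]
opening: 15.2
t 13.25 q7 2.4887511689019766 op 15.247375657213812 dip 36.17 az 72.09 TCPh [-12.82  -1.31  27.54] Fh [-0.93  0.41  0.49] lead [10.59 -1.32 10.42]
```

View pics/w11c.png

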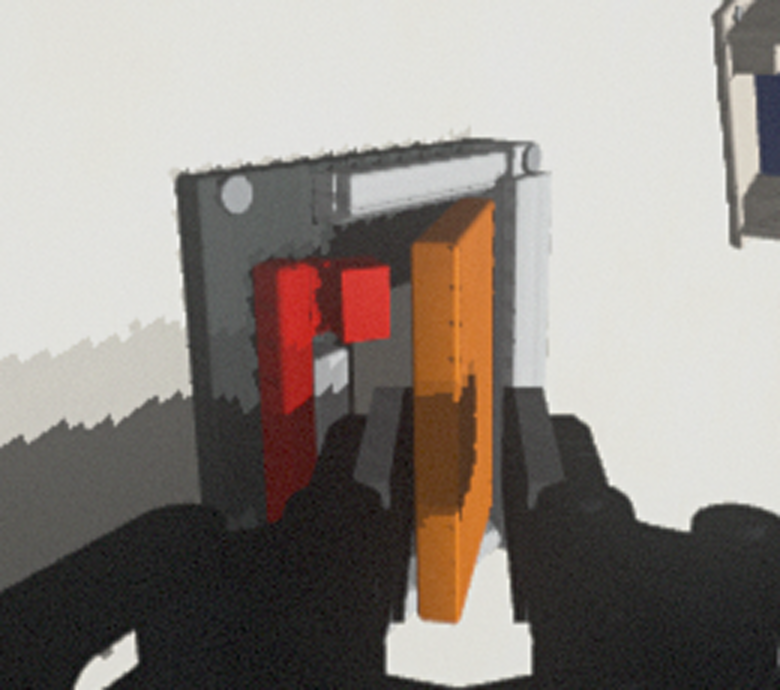

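```bash
python3 -m jog '[-0.001,-0.0031,0.0022,0,0,0,0.82,-0.0012,-0.0039,0.0024,0,0,0,0.82,-0.0012,-0.0039,0.003,0,0,0,0.82,-0.0025,-0.0077,0.006,0,0,0,0.82,-0.0025,-0.0077,0.006,0,0,0,0.82,-0.005,-0.0154,0.012,0,0,0,0.82,-0.005,-0.0154,0.012,0,0,0,0.82,0,0,0,0,0,0,0.82]';  python3 - <<'E'
from h import *
o=hs()
for n in ('wrist','scene','top'): cap(n,n+'12')
crop('wrist12',100,80,360,310,3,'w12c');crop('scene12',260,150,340,220,8,'s12c');
E
```

```text
t: 14.2
position: [479.0, -134.4, 72.2]
eef_rot: [2.204, -0.004, 2.823]
ft_force: [-0.4, 1.0, -0.2]
opening: 15.8
t 14.2 q7 2.4458906712258535 op 15.759229904343638 dip 36.27 az 71.91 TCPh [-74.81  -2.07  72.2 ] Fh [ 0.81  0.63 -0.19] lead [-51.43  -2.15  55.04]
```

View pics/w12c.png

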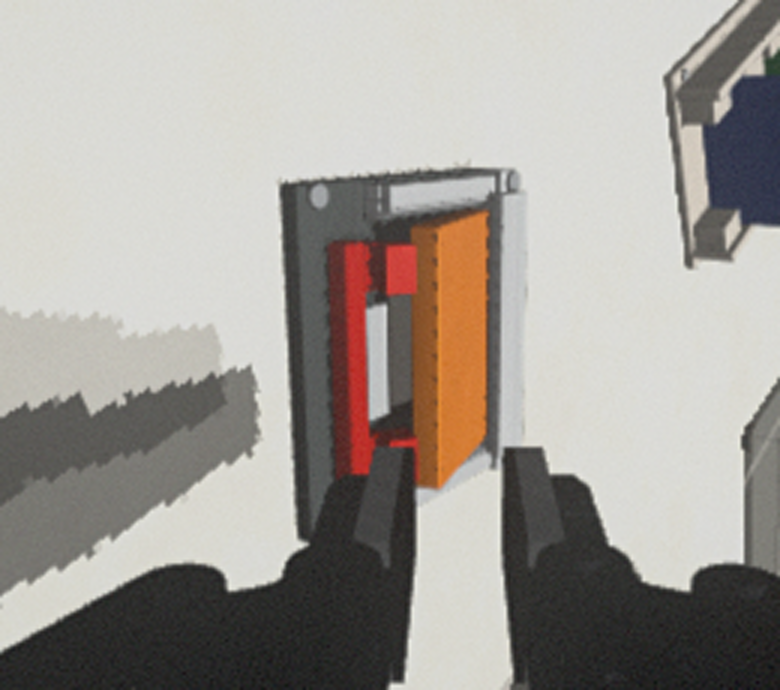

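View pics/s12c.png

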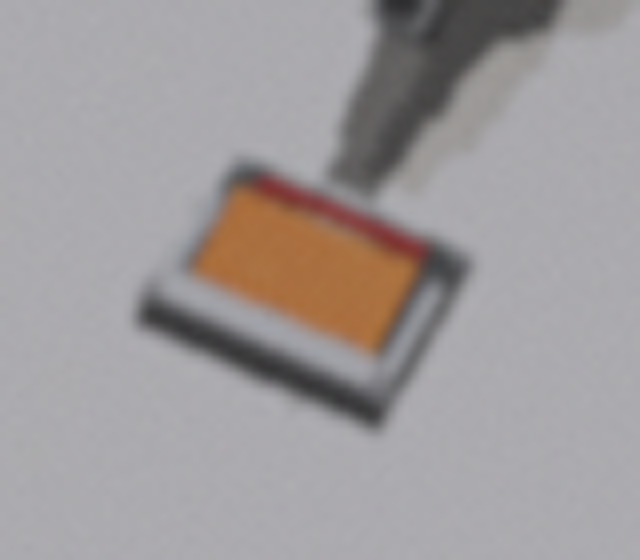

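```bash
python3 -m jog '[0,0,0.01,-0.1282,0.0413,0,1,0,0,0.01,-0.1282,0.0413,0,1,0,0,0.01,-0.1282,0.0413,0,1,0,0,0,-0.1282,0.0413,0,1,0,0,0,-0.1282,0.0413,0,1,0,0,0,-0.1282,0.0413,0,1,0,0,0,-0.1282,0.0413,0,1,0,0,0,0,0,0,1,0,0,0,0,0,0,1]' 40;  python3 - <<'E'
from h import *
o=hs();st()
E
```

```text
t: 15.25
position: [477.0, -129.3, 98.1]
eef_rot: [3.041, -0.012, 2.827]
ft_force: [-0.4, -0.2, -0.1]
opening: 0.1
t 15.25 q7 1.6355110167037816 op 0.054209079995305366 dip 84.19 az 78.63 TCPh [-70.56   1.37  98.06] Fh [-0.33  0.34 -0.05] lead [-67.65   1.71  69.21]
{'t': 15.25, 'q': [0.202, 0.527, 0.014, 2.043, -0.198, 0.581, 1.636], 'position': [477.004, -129.326, 98.061], 'eef_rot': [3.041, -0.012, 2.827], 'ft_force': [-0.425, -0.212, -0.054], 'wrist_torque': [-0.125, 0.053, 0.042], 'opening': 0.054}
```

```bash
python3 -m jog '[0.0065,0.0188,0,-0.095,0.031,0,1,0.0065,0.0188,0,0,0,0,1,0.0066,0.0187,0,0,0,0,1,0,0,-0.02,0,0,0,1,0,0,-0.02,0,0,0,1,0,0,0,0,0,0,1,0,0,0,0,0,0,1]';  python3 - <<'E'
from h import *
o=hs()
for n in ('wrist','scene','top'): cap(n,n+'13')
crop('wrist13',130,100,390,330,3,'w13c')
E
```

```text
t: 15.95
position: [494.1, -80.7, 57.9]
eef_rot: [3.115, -0.015, 2.82]
ft_force: [-0.0, 0.1, 0.5]
opening: 0.0
t 15.95 q7 1.4461422310744323 op 0.01460080382250695 dip 88.28 az 100.94 TCPh [-19.08   0.08  57.86] Fh [0.06 0.03 0.48] lead [-18.32   0.5   28.88]
```

View pics/w13c.png

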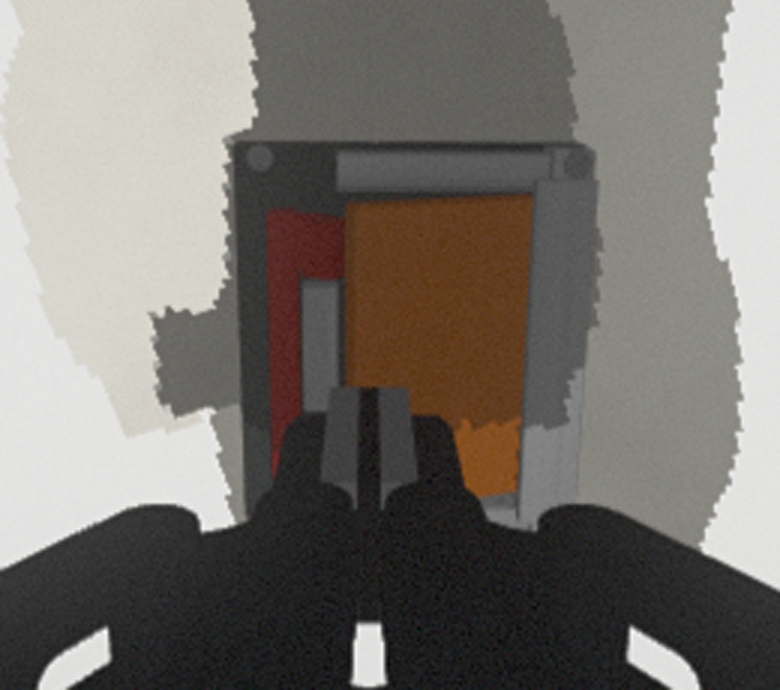

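```bash
python3 -m jog '[0.0026,0.0081,0,-0.02,0.018,0,1,0,0,-0.01,0,0,0,1,0,0,-0.012,0,0,0,1,0,0,0,0,0,0,1,0,0,0,0,0,0,1]'; python3 -c "
from h import *
hs()"
```

```text
t: 16.6
position: [496.7, -72.0, 35.5]
eef_rot: [3.141, -0.025, 2.821]
ft_force: [-0.6, -0.2, 0.8]
opening: -0.0
t 16.6 q7 1.409671104903933 op -0.0037099798439449517 dip 88.56 az 159.46 TCPh [-9.96  0.27 35.51] Fh [-0.42  0.55  0.84] lead [-9.93  1.    6.52]
```

```bash
python3 -m jog '[0,0,-0.004,0,0,0,1,0,0,-0.004,0,0,0,1,0,0,0,0,0,0,1]'; python3 -m jog '[0,0,-0.003,0,0,0,1,0,0,0,0,0,0,1]'; python3 -m jog '[0,0,-0.002,0,0,0,1,0,0,0,0,0,0,1]'; python3 -m jog '[0,0,-0.002,0,0,0,1,0,0,0,0,0,0,1]'
```

```text
t: 16.9
position: [497.0, -71.6, 27.6]
eef_rot: [3.141, -0.025, 2.822]
ft_force: [1.4, -0.7, 0.3]
opening: -0.1
t: 17.1
position: [497.3, -71.6, 24.8]
eef_rot: [3.141, -0.024, 2.822]
ft_force: [0.6, 0.3, 0.9]
opening: 0.1
t: 17.3
position: [497.3, -71.6, 22.9]
eef_rot: [3.141, -0.024, 2.822]
ft_force: [0.9, -1.2, 1.6]
opening: 0.1
t: 17.5
position: [497.1, -71.4, 20.7]
eef_rot: [3.141, -0.024, 2.822]
ft_force: [-0.2, -0.5, -0.7]
opening: -0.0
```

```bash
python3 -m jog '[0,0,-0.002,0,0,0,1,0,0,0,0,0,0,1]'; python3 -m jog '[0,0,-0.001,0,0,0,1,0,0,0,0,0,0,1]';python3 - <<'E'
from h import *
o=hs()
for n in ('wrist','scene','top'): cap(n,n+'14')
crop('wrist14',130,100,390,330,3,'w14c')
E
```

```text
t: 17.7
position: [497.1, -71.4, 18.7]
eef_rot: [3.141, -0.024, 2.822]
ft_force: [0.7, 0.2, 0.1]
opening: -0.2
t: 17.9
position: [497.2, -71.5, 17.9]
eef_rot: [3.141, -0.024, 2.822]
ft_force: [-0.3, -1.2, -0.1]
opening: 0.2
t 17.9 q7 1.4128430970263481 op 0.16936349792652078 dip 88.61 az 159.26 TCPh [-9.37 -0.05 17.86] Fh [-1.25 -0.14 -0.07] lead [ -9.34   0.65 -11.14]
```

View pics/w14c.png

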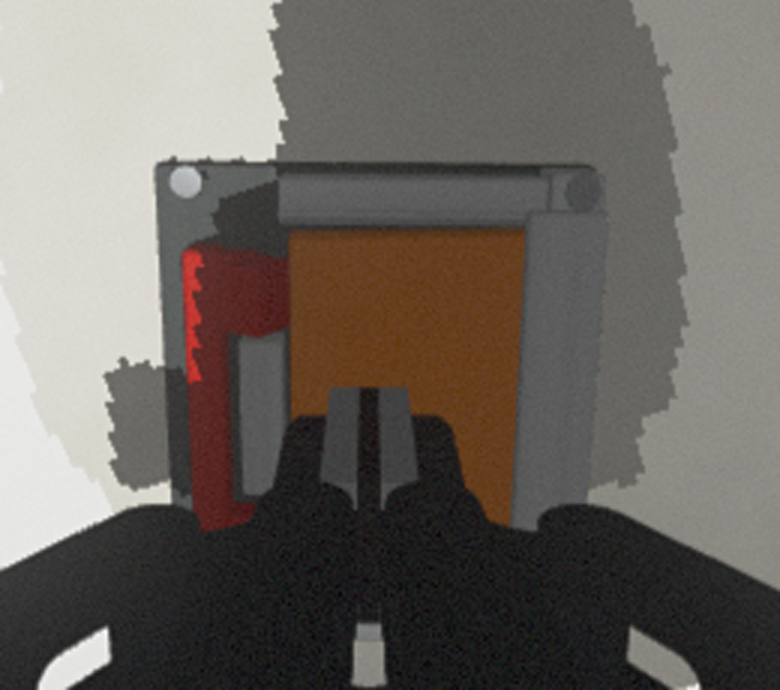

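```bash
python3 -m jog '[0,0,-0.001,0,0,0,1,0,0,0,0,0,0,1]'; python3 -m jog '[0,0,-0.001,0,0,0,1,0,0,0,0,0,0,1]';python3 -m jog '[0,0,-0.001,0,0,0,1,0,0,0,0,0,0,1]';python3 -c "
from h import *
hs()"
```

```text
t: 18.25
position: [497.2, -71.6, 16.9]
eef_rot: [3.141, -0.024, 2.822]
ft_force: [0.2, -0.2, 0.8]
opening: -0.3
t: 18.45
position: [497.2, -71.5, 15.9]
eef_rot: [3.141, -0.024, 2.822]
ft_force: [-0.5, -0.5, 0.4]
opening: 0.0
t: 18.65
position: [497.2, -71.5, 14.8]
eef_rot: [3.14, -0.024, 2.822]
ft_force: [-0.0, -0.9, -0.4]
opening: 0.5
t 18.65 q7 1.4134642969973512 op 0.48716871809168344 dip 88.61 az 159.08 TCPh [-9.32 -0.04 14.85] Fh [-0.87 -0.25 -0.41] lead [ -9.28   0.66 -14.14]
```

```bash
python3 -m jog '[0,0,-0.001,0,0,0,1,0,0,0,0,0,0,1]'; python3 -m jog '[0,0,-0.001,0,0,0,1,0,0,0,0,0,0,1]';python3 - <<'E'
from h import *
o=hs()
for n in ('wrist','scene','top'): cap(n,n+'15')
crop('wrist15',130,100,390,330,3,'w15c')
E
```

```text
t: 18.85
position: [497.3, -71.5, 14.2]
eef_rot: [3.14, -0.024, 2.822]
ft_force: [-1.7, 0.1, 6.4]
opening: -0.1
t: 19.05
position: [497.3, -71.5, 14.0]
eef_rot: [3.14, -0.024, 2.822]
ft_force: [-6.7, 1.7, 30.1]
opening: 0.2
t 19.05 q7 1.4138511776493365 op 0.17163407170692002 dip 88.64 az 158.16 TCPh [-9.27 -0.2  13.98] Fh [-0.4   6.9  30.05] lead [ -9.22   0.48 -15.02]
```

View pics/w15c.png

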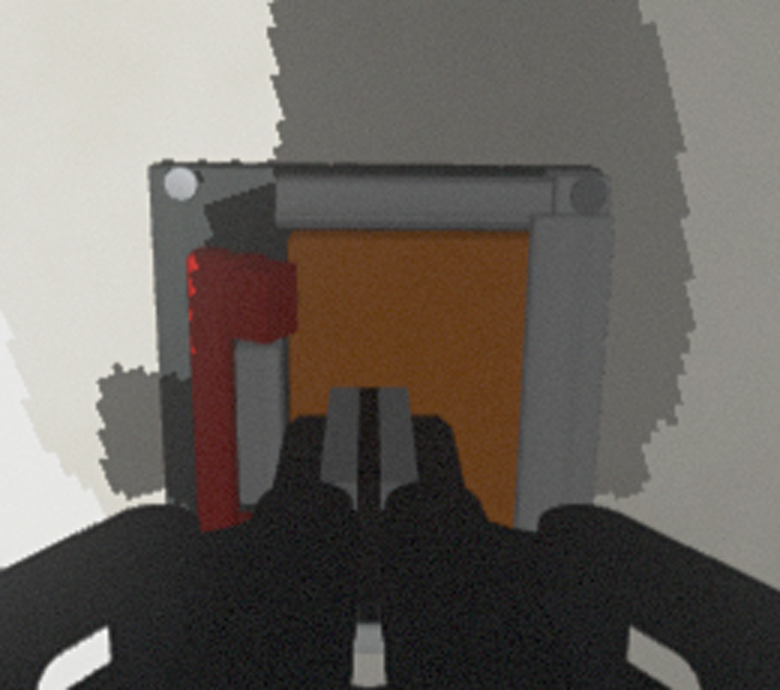

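```bash
python3 -m jog '[0,0,0.003,0,0,0,1,0,0,0.02,0,0,0,1,0,0,0.04,0,0,0,1,0,0,0.04,0,0,0,1,0,0,0.04,0,0,0,1,0,0,0,0,0,0,1,0,0,0,0,0,0,1]';python3 - <<'E'
from h import *
o=hs()
for n in ('wrist','scene','top'): cap(n,n+'16')
np.save('pics/w16o.npy',o)
crop('wrist16',180,80,340,240,5,'w16c')
E
```

```text
t: 19.9
position: [497.6, -71.4, 156.6]
eef_rot: [3.14, -0.022, 2.822]
ft_force: [-0.4, -0.2, -0.8]
opening: -0.1
t 19.9 q7 1.3781445903682077 op -0.14423117241811712 dip 88.71 az 157.25 TCPh [ -9.14  -0.41 156.6 ] Fh [-0.31  0.32 -0.83] lead [ -9.08   0.24 127.61]
```

View pics/w16c.png

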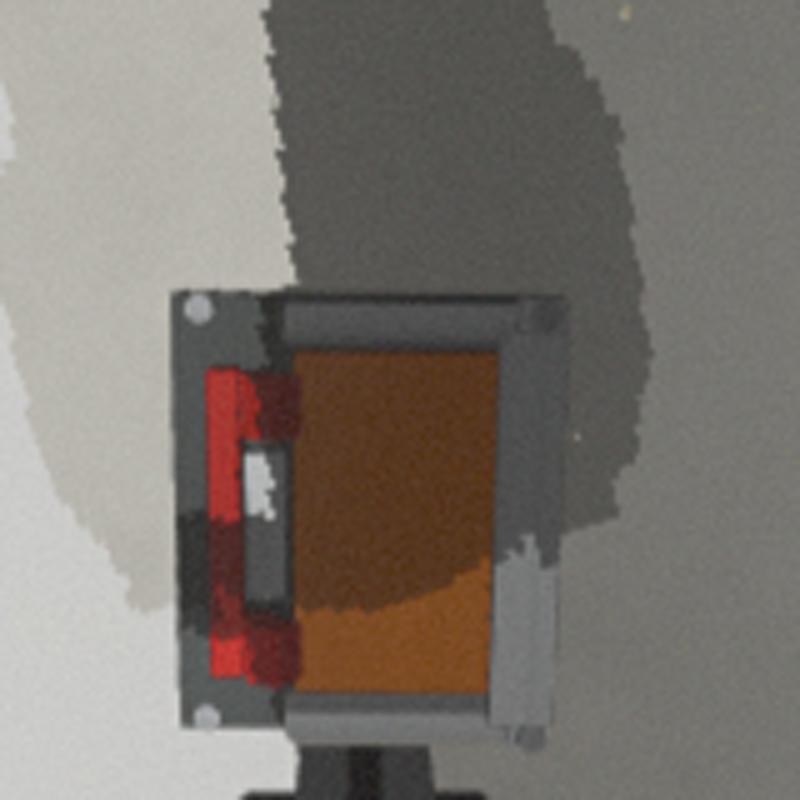

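```bash
python3 -m jog '[-0.01,-0.03,0.02,0,0,0,1,-0.01,-0.035,0.02,0,0,0,1,-0.01,-0.035,0.02,0,0,0,1,-0.01,-0.035,0,0,0,0,1,0,0,0,0,0,0,1,0,0,0,0,0,0,1]';python3 - <<'E'
from h import *
o=hs()
for n in ('wrist','scene','top'): cap(n,n+'17')
crop('scene17',240,160,330,310,4,'s17c'); crop('top17',150,210,320,285,4.7,'t17c'); crop('wrist17',280,60,500,220,3.6,'w17c')
E
```

```text
t: 20.65
position: [456.6, -206.9, 215.0]
eef_rot: [3.141, -0.026, 2.82]
ft_force: [-0.0, -0.4, 0.2]
opening: 0.1
t 20.65 q7 1.6472352787642652 op 0.07156254719516313 dip 88.52 az 159.27 TCPh [-150.61   -3.09  215.02] Fh [-0.37 -0.12  0.25] lead [-150.57   -2.34  186.03]
```

View pics/wrist17.png

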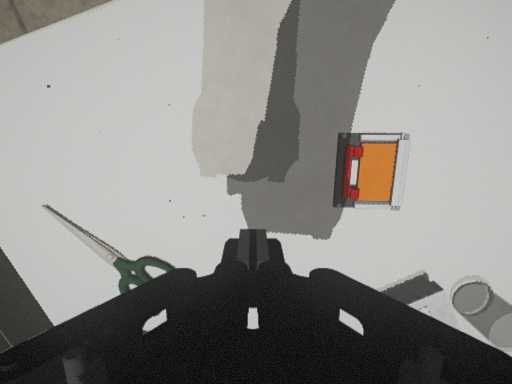

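View pics/scene17.png

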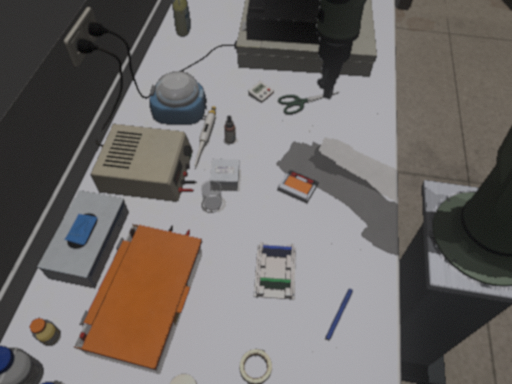

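View pics/t17c.png

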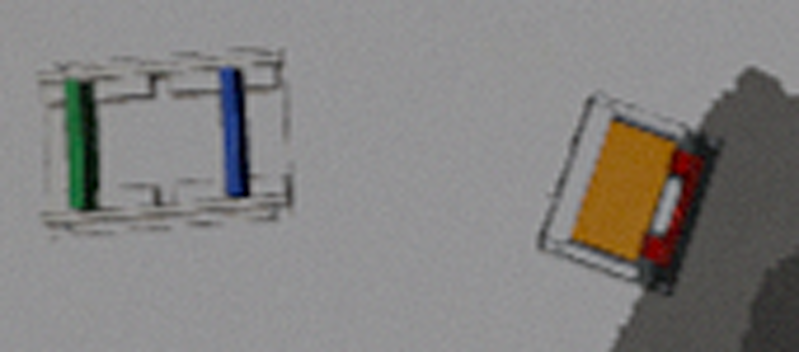

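View pics/w17c.png

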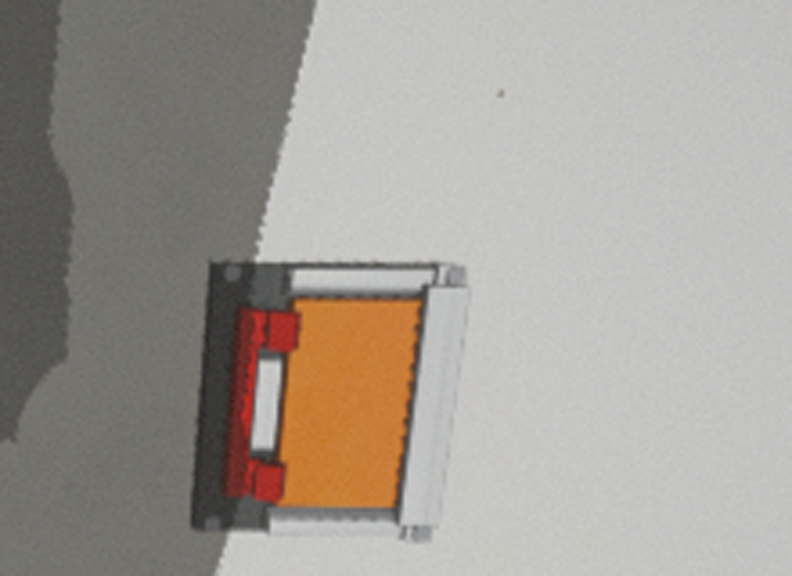

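Seen from the catch side, the orange glass lies flat and square in the pocket. Both red noses overlap its edge, at crop (285,330) and (270,480), and the lip covers the far edge. I'm handing it in.

```bash
python3 -c "
from h import *
print(r.close_job())"
```

```text
the job is handed in; nothing more can be done
None
```

The orange glass is out of the rack and seated in the holder. I gripped it by its faces, slid one long edge under the lip at about 42° and let the other edge down onto the catch ramps. Then I pressed that edge down with the shut fingertips until the catch snapped over it. I handed the job in at about 21 s.

**Seating:** the fingertips bottomed at z = 14.0 mm, which is exactly where the top of a seated glass should be. The last pictures show the glass flat and square, with the lip over one edge and both red noses over the other.

**Under the lip:** raising the glass 2 mm while it was inserted gave about 6 N of downward force, so its edge really was under the lip.

**Left alone:** the green and blue glasses still stand in the rack, and the beaker and dropper bottle look untouched. The gripper was well clear when I handed in.

**Disagreements and contacts:**
- My camera estimate of the holder was off by about 2 mm along the lip direction. The glass met the end wall earlier than predicted, at about 12 N.
- While I was letting the glass down, the gripper touched something with about 13 N, probably the lower finger against the catch side of the holder.
- The final press reached 30 N as the glass met the pocket floor, which is firmer than needed.

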